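# Refill the cedar-plug jar at the shoemaker's bench

### The job

Pour the five cedar plugs from the steel scoop through the funnel into the jar and set the scoop back down upright on the bench. Lift the funnel out of the jar and stand it on its spout on the cork mat, put the green cap on the jar and press it fully home, so that the red collar goes all the way down. Leave everything else on the bench where it is.

Things in the scene. Friction and masses are not known exactly. Their poses are not given: they have to be found in the camera images.
- jar: clear jar, outside diameter 72, bore diameter 62, 115 high, inner floor 10 up, on a dark wooden foot of diameter 110, fixed to the bench. Origin: centre of its underside, z up. (mm)
- jar_mouth (a point): centre of the jar's rim, 115 above the bench (mm)
- collar (a joint): red sealing collar (outside diameter 86, bore 73, 20 high) round the jar's neck, stiff: it stands 8 proud of the jar's rim at value 0 m and stays where it is pressed; 0.008 m = fully down, flush with the rim. About 8 N moves it. (mm)
- funnel: wide aluminium funnel, diameter 154 at the rim, 78 high, wall 3, with a straight spout (outside diameter 58, bore 52, 30 long) under a 45 degree cone. At the start it stands with its spout 29 deep in the jar, its cone resting on the collar (its origin 86 above the bench). Origin: centre of the spout's lower end; z up the axis. It stands by itself on its spout. (mm)
- funnel_tab (a point): grip point of the funnel's upright orange tab at its rim, at (-79, 0, 110) in the funnel's frame: a plate 8 thick (along the funnel's x, radial), 40 wide (along y), its top at 125 over the origin, 47 above the rim (mm)
- cap: green jar cap: white plug below (diameter 56, 14 long, tapered foot), disc of diameter 84, 12 thick, round knob of diameter 32, 30 high on top; 56 high in all. Stands on its plug. Origin: centre of the plug's lower end; z up. Fully home its origin is 101 above the bench, its disc on the jar's rim. (mm)
- cap_knob (a point): centre of the knob's top, 56 above the cap's origin (mm)
- scoop: steel scoop holding the plugs, 147 long (x), 80 wide (y), walls 40 high and 4 thick, floor 4 thick, back wall at +x; its nose at -x is open, the last 35 of the floor rising 8. Origin: on its underside, about the middle; z up. A wooden bar handle, 14 wide (y), 20 high, from x = -32 to 74, runs over it along x, its centre at z = 85. (mm)
- scoop_grip (a point): grip point at the middle of the scoop's handle bar, at (10, 0, 85) in the scoop's frame (mm)
- scoop_lip (a point): middle of the scoop's pouring edge, at (-74, 0, 12) in the scoop's frame (mm)
- mat: square cork mat fixed to the bench, 150 x 150, 3 thick; origin under its centre (mm)
- plug0: cedar plug, a pale rounded wooden piece of diameter 22, 30 long along its x; origin at its centre; starts in the scoop (mm)
- plug1: cedar plug, a pale rounded wooden piece of diameter 22, 30 long along its x; origin at its centre; starts in the scoop (mm)
- plug2: cedar plug, a pale rounded wooden piece of diameter 22, 30 long along its x; origin at its centre; starts in the scoop (mm)
- plug3: cedar plug, a pale rounded wooden piece of diameter 22, 30 long along its x; origin at its centre; starts in the scoop (mm)
- plug4: cedar plug, a pale rounded wooden piece of diameter 22, 30 long along its x; origin at its centre; starts in the scoop (mm)
- shoe: bystander: a black shoe with green upper, 250 long, 85 wide, 120 high; origin under its middle (mm)
- bottle: bystander: a glass bottle, diameter 58, 120 high; origin under its centre (mm)
- mug: bystander: a white mug, diameter 80, 90 high, handle at its +y; origin under its centre (mm)
- tin: bystander: a flat blue polish tin, diameter 76, 35 high; origin under its centre (mm)
- brush: bystander: a brush with wooden handle, 180 long, lying along its x axis (mm)

How it is judged:
By the outcome, as a careful person would: the job done as asked, in the order asked, and still so for the second after the job is handed in, with the robot touching nothing.
It also fails if it takes over 72 s, if anything falls off the work surface, if the arm or the gripper's body presses on something with over 40 N, if the wrist force passes 120 N, or if a joint passes its speed limit or range.

### The arm

A 6-joint arm with a two-finger parallel gripper is mounted at the origin on the work surface. World frame = base frame: x ahead of the robot, y to its left, z up, the work surface at z = 0. Lengths are in m, angles in rad, forces in N, time in s.
With the tool pointing down it reaches from about 0.35 to 0.85 m from the base axis. Payload 8.1 kg.
Tool frame: the origin (TCP) lies on the centre line of the jaws, within the pads' length; the fingertips stand 17 mm ahead of it and the grasp point (between the pads) lies 2 mm behind it; z points along the fingers, y is the line along which they close (so a half turn about z gives the same grasp; the last joint's range is limited). The gripper opens to 93 mm and grips with 3 to 60 N. Pads are 15 mm wide; open, the fingers measure 128 mm over their backs; the gripper's body (75 mm by 188 mm) begins 65 mm behind the grasp point.
Start: joints at [1.086, 0.13, 1.488, -0, 1.523, -0.085], TCP at [0.234, 0.553, 0.236] pointing down, gripper open.
Joint ranges: [-2.96, 2.96], [-0.89, 2.26], [0.02, 2.5], [-1.34, 4.48], [0, 2.73], [-2.66, 2.66]. Speed limits (rad/s): [2.39, 2.39, 2.79, 3.14, 3.14, 3.14].

### API

Orientations are given as a rotation vector (axis times angle).
In Python, from plant import telemetry, viewer, order gives the robot as it stands.
- The arm moves only by the tool send_rows, never from a script. Its argument "plan" is a list that holds one entry, the list of rows, each a list of 5 numbers: the closure, from -1 (fully open) to 1 (shut), then the shift along the world's x, y, z normalised to -1 to 1, where 1 is 0.2 m, then the turn about the world's z normalised to -1 to 1, where 1 is 60 degrees. A call has 1 to 20 rows; each row is the pose to reach, as a shift and turn from the pose commanded when the call began; what a row does not reach only later rows make up. A row lasts 1/12 s, in which the tool goes at most 41.7 mm and 7.16 degrees, less where a joint would pass 70% of its speed; a pose out of reach is approached as far as the arm can. A call with a number of a shift or a turn outside -1 to 1 is refused whole. A call with a gripper value outside its range is refused whole. The fingers move at their own pace and stop on an object; "force" is the grip in N (left out, the last holds). Time passes only in rows, so rows that repeat a pose let the fingers close. It gives the time, the measured TCP pose, the force, the opening and the grip force at its end, in the units of the state.
- telemetry.read_state(): the state, without advancing time (a new reading comes with each control period).
- viewer.read_camera(name): name is "side" or "top" or "wrist"; returns (picture, depth): 480x640x3 uint8, blue, green, red; 480x640 float32, m along the optical axis (not along the pixel's ray), 0 where there is no reading.
- viewer.calibration(name): a dict with "camera_matrix" (3x3 intrinsics, pixels), "dist_coeffs" ([k1, k2, p1, p2, k3] as OpenCV has them; the pictures are not rectified), "extrinsics" (4x4, takes a point from camera to world coordinates); the wrist camera has in their place "hand_eye" (4x4, takes a point from camera to tool coordinates, whose origin is the TCP and whose axes are the flange's). Camera axes: x right, y up, looking along -z (the intrinsics and any distortion apply to the point x, -y, -z); pixel columns grow to the right and rows downward; lengths in m; the calibration is good to about 2 mm. A picture is of the moment at which its call begins: read the wrist's pose just before it. calibration takes no time and is no camera call.
- order.close_job(): hands the job in; it is judged then, once.
The state is a dict: "t": time; "q": joint angles; "dq": joint speeds; "joint_torque": joint torques, N m; "tool_pos": TCP position; "orientation": TCP orientation; "force": force on the tool from outside, world axes, zero at the start; "wrist_torque": the same for the moment, N m; "opening": finger opening in m; "gripper_force": force on a finger pad.
Only numpy, scipy, OpenCV 4.12 (cv2) and the standard library are available. Lean on these libraries where they do the work, as an engineer would, in place of code of your own. Each camera call takes 0.05 s, during which the arm holds its last target. There are 200 camera calls.

## Working session

There is one attempt and no reset: what is moved stays moved. The work goes in short steps, Python scripts to look and compute and a tool call to move; the robot and the scene stay as the last step left them, time stands still between calls to the robot, and variables do not carry over. Pictures are saved under pics/ and viewed, at most 10 in all, crops included, and the job is handed in when it is done.

Besides the shell and the picture viewer there is one more tool, called by a JSON object that holds its "op" and its "data", one argument or row to a line. send_rows: Moves the arm, as the interface text tells. Scaled input: -1 to 1 covers 0.2 m each way for a shift and 60 degrees each way for a turn. Its arguments: {"type":"object","properties":{"plan":{"type":"array"},"force":{"type":"number"}},"required":["plan"]}

```bash
ls; mkdir -p pics
cat > h.py <<'E'
import numpy as np, cv2
from plant import telemetry, viewer, order
from scipy.spatial.transform import Rotation as R
def cam(n):
    s=telemetry.read_state(); im,d=viewer.read_camera(n); c=viewer.calibration(n)
    if n=="wrist":
        T=np.eye(4);T[:3,:3]=R.from_rotvec(s["orientation"]).as_matrix();T[:3,3]=s["tool_pos"]
        E=T@np.array(c["hand_eye"])
    else: E=np.array(c["extrinsics"])
    return np.array(im),np.array(d),np.array(c["camera_matrix"]),np.array(c["dist_coeffs"]),E
def rays(uv,K,D):
    p=cv2.undistortPoints(np.float64(uv).reshape(-1,1,2),K,D)[:,0]
    return np.c_[p[:,0],-p[:,1],-np.ones(len(p))]
def cloud(d,K,D,E):
    v,u=np.mgrid[:480,:640]
    r=rays(np.c_[u.ravel(),v.ravel()],K,D)*d.reshape(-1,1)
    return (r@E[:3,:3].T+E[:3,3]).reshape(480,640,3)
def plane(uv,z,K,D,E):
    r=rays(uv,K,D)@E[:3,:3].T
    return E[:3,3]+r*((z-E[2,3])/r[:,2:3])
E
python3 - <<'E'
from h import *
s=telemetry.read_state();print(s["tool_pos"],s["orientation"],s["opening"])
for n in("top","side"):
    im,d,K,D,E=cam(n);np.savez(f"{n}0.npz",im=im,d=d,K=K,D=D,E=E);cv2.imwrite(f"pics/{n}0.png",im)
    print(n,E.round(3).tolist(),K[0,0],(d>0).mean())
E
```

```text
pics
[0.23327217 0.55222575 0.23462156] [-6.23716695e-01 -3.07856159e+00  2.69914390e-03] 0.09262293791306514
top [[-0.006, 0.998, -0.07, 0.503], [-1.0, -0.005, 0.021, 0.012], [0.021, 0.07, 0.997, 1.37], [0.0, 0.0, 0.0, 1.0]] 546.6889304477615 0.99591796875
side [[-0.935, 0.265, -0.235, 0.361], [-0.353, -0.661, 0.662, 0.655], [0.02, 0.702, 0.712, 0.854], [0.0, 0.0, 0.0, 1.0]] 456.69982218691763 0.9959537760416667
```

View pics/top0.png

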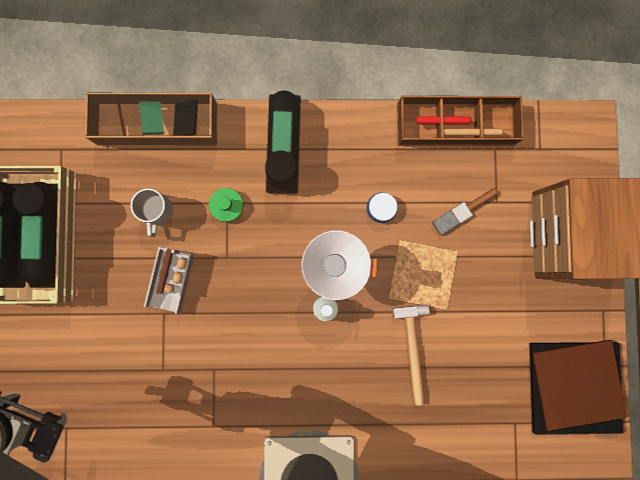

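View pics/side0.png

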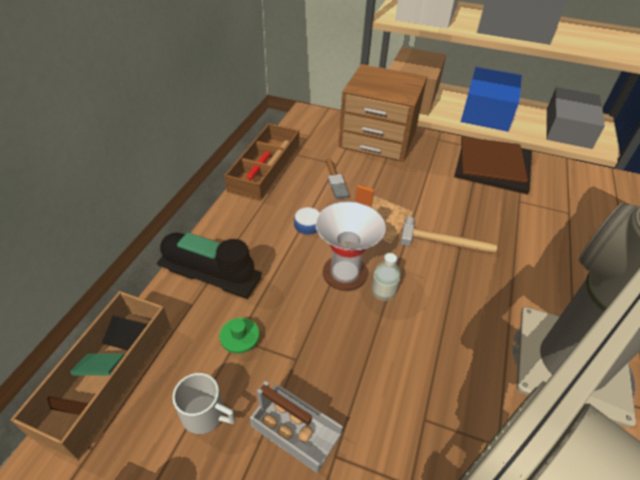

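```bash
python3 - <<'E'
import cv2,numpy as np
a=np.load("top0.npz")["im"];b=np.load("side0.npz")["im"]
A=cv2.resize(a[230:330,130:210],None,fx=5,fy=5,interpolation=cv2.INTER_CUBIC)
B=cv2.resize(b[370:480,235:355],None,fx=3.3,fy=4.545,interpolation=cv2.INTER_CUBIC)
cv2.imwrite("pics/c.png",np.hstack([A,B[:500]]))
E
cat > m.py <<'E'
from h import *
z=np.load("top0.npz");im,d,K,D,E=[z[k] for k in("im","d","K","D","E")]
P=cloud(d,K,D,E);hsv=cv2.cvtColor(im,cv2.COLOR_BGR2HSV)
def blob(name,lo,hi,box,zr):
    x0,x1,y0,y1=box;m=np.zeros((480,640),bool);m[y0:y1,x0:x1]=1
    m&=cv2.inRange(hsv,np.array(lo),np.array(hi))>0
    m&=(P[...,2]>zr[0])&(P[...,2]<zr[1])
    q=P[m];print(name,len(q),"med",np.median(q,0).round(4),"min",q.min(0).round(4),"max",q.max(0).round(4))
    return q
def rect(q):
    r=cv2.minAreaRect(np.float32(q[:,:2]*1000));print("  rect",np.round(r[0],1),np.round(r[1],1),round(r[2],1));return r
blob("bench",[0,0,0],[180,255,255],(230,280,300,400),(-.1,.1))
A=[0,0,0];B=[180,255,255]
rect(blob("handle",A,B,(140,200,235,325),(.065,.12)))
rect(blob("scoop",A,B,(140,200,235,325),(.012,.06)))
q=blob("knob",[40,80,30],[85,255,255],(205,250,185,230),(.048,.08));print("  circ",cv2.minEnclosingCircle(np.float32(q[:,:2]*1000)))
q=blob("disc",[40,80,30],[85,255,255],(205,250,185,230),(.018,.035));print("  circ",cv2.minEnclosingCircle(np.float32(q[:,:2]*1000)))
q=blob("funnelrim",A,B,(290,372,220,305),(.153,.185));print("  circ",cv2.minEnclosingCircle(np.float32(q[:,:2]*1000)))
rect(blob("tab",[0,120,100],[20,255,255],(365,382,250,290),(.15,.3)))
rect(blob("mat",[8,60,120],[28,200,255],(385,462,235,312),(-.01,.02)))
E
python3 m.py
```

```text
bench 4980 med [0.3171 0.1327 0.    ] min [ 0.1961  0.0726 -0.011 ] max [0.44   0.195  0.0102]
handle 367 med [0.5167 0.3324 0.0942] min [0.4613 0.3105 0.065 ] max [0.5977 0.3781 0.1028]
  rect [534.5 334.8] [141.   58.4] 12.1
scoop 918 med [0.4952 0.3286 0.0262] min [0.4104 0.2846 0.012 ] max [0.5998 0.3941 0.0562]
  rect [504.9 343.2] [ 96.3 174. ] 78.0
knob 136 med [0.6753 0.2021 0.0564] min [0.6608 0.1861 0.0481] max [0.6899 0.2169 0.0627]
  circ ((675.920654296875, 201.75436401367188), 15.648855209350586)
disc 730 med [0.6737 0.201  0.0262] min [0.6346 0.1622 0.0181] max [0.7169 0.2443 0.0342]
  circ ((676.22509765625, 202.2749481201172), 42.1313362121582)
funnelrim 1330 med [ 0.523  -0.0624  0.1603] min [ 0.4477 -0.1376  0.153 ] max [0.598  0.0147 0.1838]
  circ ((522.933837890625, -61.68340301513672), 76.91471862792969)
tab 117 med [ 0.5154 -0.1376  0.2091] min [ 0.4979 -0.1449  0.1629] max [ 0.5353 -0.1343  0.2168]
  rect [ 516.3 -139.5] [ 8.9 37.5] 85.3
mat 5415 med [ 0.5088 -0.2937  0.0022] min [ 0.4086 -0.388  -0.0096] max [ 0.6003 -0.191   0.0138]
  rect [ 504.5 -289.6] [195.9 191. ] 89.6
```

View pics/c.png

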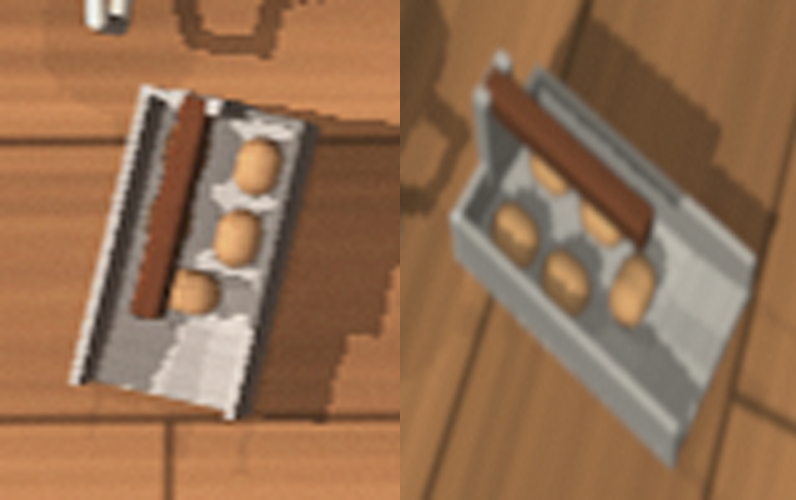

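{"op": "send_rows", "data": {
  "plan": [
    [[-1,0.25,-0.2,0,0.06],[-1,0.5,-0.4,0,0.12],[-1,0.75,-0.6,0,0.18],[-1,1,-0.8,0,0.18],[-1,1,-0.8,0,0.18],[-1,1,-0.8,0,0.18]]
  ]
}}

```text
t: 0.6
tool_pos: [0.4297, 0.3949, 0.2352]
orientation: [-0.331, -3.124, 0.001]
force: [0.4, -0.2, 1.4]
opening: 0.0931
gripper_force: 0.0
```

{"op": "send_rows", "data": {
  "plan": [
    [[-1,0.2,-0.1,0,0],[-1,0.4,-0.2,0,0],[-1,0.5,-0.3,0,0],[-1,0.5,-0.3,0,0],[-1,0.5,-0.3,0,0]]
  ]
}}

```text
t: 1.02
tool_pos: [0.5297, 0.3348, 0.2347]
orientation: [-0.337, -3.122, 0.001]
force: [-0.8, 0.4, -0.2]
opening: 0.0929
gripper_force: 0.0
```

Run:
```python
from h import *
s=telemetry.read_state();print(s["tool_pos"],s["orientation"],s["force"])
im,d,K,D,E=cam("wrist");np.savez("w0.npz",im=im,d=d,K=K,D=D,E=E);cv2.imwrite("pics/w0.png",im);print(E.round(3).tolist())
```

```text
[0.52974132 0.33480637 0.23467802] [-3.36638748e-01 -3.12217771e+00  1.33614798e-03] [-0.79661355  0.36149138 -0.17036037]
[[0.213, -0.938, -0.275, 0.453], [0.977, 0.204, 0.06, 0.351], [-0.0, -0.281, 0.96, 0.384], [0.0, 0.0, 0.0, 1.0]]
```

View pics/w0.png

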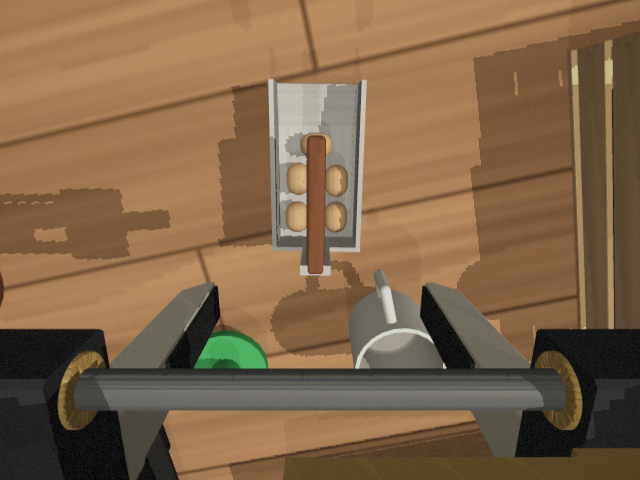

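Run:
```python
from h import *
z=np.load("w0.npz");im,d,K,D,E=[z[k] for k in("im","d","K","D","E")]
P=cloud(d,K,D,E);hsv=cv2.cvtColor(im,cv2.COLOR_BGR2HSV)
m=np.zeros((480,640),np.uint8);m[120:290,290:345]=1
m*=(P[...,2]>.08).astype(np.uint8)
ys,xs=np.nonzero(m);print(P[m>0].min(0),P[m>0].max(0),len(xs))
q=P[(m>0)&(P[...,2]>.089)]
r=cv2.minAreaRect(np.float32(q[:,:2]*1000));print(r)
for v in (145,170,200,230,255,265,270):
    x=np.nonzero(m[v])[0]; p=plane([[x.min(),v],[x.max(),v]],.095,K,D,E);print(v,x.min(),x.max(),p.mean(0).round(4),np.linalg.norm(p[0]-p[1]).round(4),np.median(P[v,x,2]).round(4))
# scoop lip corners at z 0.04
p=plane([[270,81],[365,81],[274,250],[360,250]],.04,K,D,E);print(p.round(4))
```

```text
[0.45254329 0.31173758 0.08022564] [0.56567723 0.35254929 0.38356407] 2759
((507.4554138183594, 335.03131103515625), (23.744110107421875, 114.12435150146484), 78.16728210449219)
145 307 325 [0.4666 0.3454 0.095 ] 0.0128 0.0946
170 307 325 [0.4839 0.3416 0.095 ] 0.0131 0.0949
200 307 324 [0.5053 0.3365 0.095 ] 0.0126 0.0944
230 307 324 [0.5278 0.3315 0.095 ] 0.0129 0.094
255 307 323 [0.5472 0.3269 0.095 ] 0.0124 0.0946
265 300 330 [0.5552 0.3251 0.095 ] 0.0233 0.0941
270 300 330 [0.5593 0.3242 0.095 ] 0.0234 0.094
[[0.4118 0.3187 0.04  ]
 [0.4282 0.3941 0.04  ]
 [0.5526 0.2866 0.04  ]
 [0.5693 0.3635 0.04  ]]
```

{"op": "send_rows", "data": {
  "plan": [
    [[0,0.03,-0.025,0,-0.01],[0,0.03,-0.025,0,-0.01],[0,0.03,-0.025,0,-0.01],[0,0.03,-0.025,-0.2,-0.01],[0,0.03,-0.025,-0.4,-0.01],[0,0.03,-0.025,-0.6,-0.01],[0,0.03,-0.025,-0.7,-0.01],[0,0.03,-0.025,-0.76,-0.01],[0,0.03,-0.025,-0.76,-0.01]]
  ]
}}

```text
t: 1.82
tool_pos: [0.5322, 0.3311, 0.0803]
orientation: [-0.345, -3.118, 0.005]
force: [0.4, -0.1, -0.1]
opening: 0.0469
gripper_force: 0.0
```

{"op": "send_rows", "data": {
  "plan": [
    [[1,0,0,0,0],[1,0,0,0,0],[1,0,0,0,0],[1,0,0,0,0],[1,0,0,0,0],[1,0,0,0,0]]
  ],
  "force": 60
}}

```text
t: 2.32
tool_pos: [0.5353, 0.3315, 0.0846]
orientation: [0.348, 3.121, 0.001]
force: [0.9, -1.2, 2.6]
opening: 0.014
gripper_force: 60.0
```

{"op": "send_rows", "data": {
  "plan": [
    [[1,0,0,0.02,0],[1,0,0,0.04,0],[1,0,0,0.06,0],[1,0,0,0.08,0],[1,0,0,0.08,0]]
  ],
  "force": 60
}}

```text
t: 2.73
tool_pos: [0.5353, 0.3318, 0.1009]
orientation: [0.347, 3.121, 0.001]
force: [1.2, 0.3, -2.4]
opening: 0.0137
gripper_force: 60.0
```

```bash
cat > look.py <<'E'
import sys
from h import *
s=telemetry.read_state();print({k:np.round(s[k],3).tolist() for k in("t","tool_pos","force","wrist_torque","opening","gripper_force")})
im,d,K,D,E=cam("wrist");np.savez("w.npz",im=im,d=d,K=K,D=D,E=E)
P=cloud(d,K,D,E);b=cv2.cvtColor(im,cv2.COLOR_BGR2HSV)
# points in gripper frame
T=R.from_rotvec(s["orientation"]).as_matrix()
L=(P-s["tool_pos"])@T
m=(abs(L[...,1])<.045)&(L[...,2]>.03)&(P[...,2]>.01);
np.set_printoptions(suppress=True)
# profile of scoop side walls: local x vs height
for x in np.arange(-.16,.17,.03):
    k=m&(abs(L[...,0]-x)<.004)
    if k.sum()>5: print(x.round(2),k.sum(),np.percentile(P[k][:,2],[5,50,95]).round(3))
if len(sys.argv)>1: cv2.imwrite(sys.argv[1],im)
E
python3 look.py pics/w1.png
```

```text
{'t': 2.733, 'tool_pos': [0.535, 0.332, 0.101], 'force': [1.24, 0.297, -2.395], 'wrist_torque': [0.012, -0.083, -0.016], 'opening': 0.014, 'gripper_force': 59.996}
-0.01 976 [0.02  0.04  0.057]
0.02 1166 [0.019 0.033 0.057]
0.05 2044 [0.019 0.022 0.056]
0.08 2626 [0.019 0.02  0.056]
0.11 3096 [0.025 0.026 0.056]
```

View pics/w1.png

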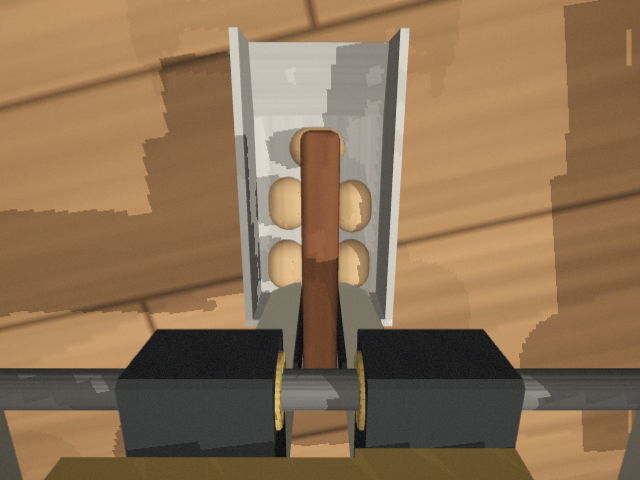

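{"op": "send_rows", "data": {
  "plan": [
    [[1,0,0,0.04,0],[1,0,0,0.12,0],[1,0,0,0.22,0],[1,0,0,0.32,0],[1,0,0,0.42,0],[1,0,0,0.52,0],[1,0,0,0.62,0],[1,0,0,0.72,0],[1,0,0,0.82,0],[1,0,0,0.92,0],[1,0,0,0.98,0],[1,0,0,1,0],[1,0,0,1,0]]
  ]
}}

```text
t: 3.87
tool_pos: [0.5352, 0.3318, 0.3009]
orientation: [0.347, 3.12, 0.002]
force: [0.6, 0.6, -4.0]
opening: 0.0137
gripper_force: 60.0
```

{"op": "send_rows", "data": {
  "plan": [
    [[1,0,-0.02,0,0],[1,0.01,-0.06,0,0],[1,0.02,-0.12,0,0],[1,0.03,-0.2,0,0],[1,0.05,-0.3,0,0],[1,0.06,-0.4,0,0],[1,0.08,-0.5,0,0],[1,0.1,-0.6,0,0],[1,0.12,-0.7,0,0],[1,0.14,-0.8,0,0],[1,0.16,-0.9,0,0],[1,0.17,-1,0,0]]
  ]
}}

```text
t: 4.87
tool_pos: [0.5685, 0.1292, 0.2985]
orientation: [-0.349, -3.121, 0.001]
force: [-0.6, 1.0, -3.2]
opening: 0.0136
gripper_force: 60.0
```

{"op": "send_rows", "data": {
  "plan": [
    [[1,0.02,-0.1,0,0],[1,0.04,-0.2,0,0],[1,0.06,-0.3,0,0],[1,0.08,-0.4,0,0],[1,0.1,-0.5,0,0],[1,0.12,-0.6,0,0],[1,0.14,-0.7,0,0],[1,0.16,-0.8,0,0],[1,0.17,-0.88,0,0],[1,0.18,-0.95,0,0],[1,0.18,-1,0,0],[1,0.18,-1.0,0,0]]
  ]
}}

```text
t: 5.87
tool_pos: [0.6042, -0.0709, 0.299]
orientation: [-0.351, -3.121, 0.001]
force: [0.6, 0.3, -3.2]
opening: 0.0137
gripper_force: 60.0
```

```bash
python3 look.py
```

```text
{'t': 5.867, 'tool_pos': [0.604, -0.071, 0.299], 'force': [0.643, 0.332, -3.18], 'wrist_torque': [0.012, -0.034, -0.019], 'opening': 0.014, 'gripper_force': 59.996}
-0.01 1119 [0.218 0.228 0.255]
0.02 1345 [0.218 0.219 0.255]
0.05 1917 [0.217 0.219 0.255]
0.08 2629 [0.218 0.219 0.255]
0.11 3083 [0.223 0.225 0.255]
0.14 2016 [0.147 0.153 0.164]
```

{"op": "send_rows", "data": {
  "plan": [
    [[1,0,-0.05,0,0],[1,0,-0.05,0,0],[1,0,-0.05,0,0]]
  ],
  "force": 10
}}

```text
t: 6.17
tool_pos: [0.6047, -0.0783, 0.2997]
orientation: [0.347, 3.122, 0.0]
force: [-0.2, 0.0, -3.1]
opening: 0.0137
gripper_force: 10.0
```

```bash
python3 look.py
```

```text
{'t': 6.167, 'tool_pos': [0.605, -0.078, 0.3], 'force': [-0.168, 0.036, -3.09], 'wrist_torque': [0.031, -0.113, 0.009], 'opening': 0.014, 'gripper_force': 10.0}
-0.01 1145 [0.218 0.23  0.256]
0.02 1329 [0.218 0.22  0.255]
0.05 1926 [0.217 0.219 0.254]
0.08 2599 [0.217 0.218 0.254]
0.11 2995 [0.222 0.224 0.253]
0.14 2107 [0.145 0.152 0.162]
```

{"op": "send_rows", "data": {
  "plan": [
    [[1,0,0,0,0],[1,0,0,0,0],[1,0,0,0,0]]
  ],
  "force": 6
}}

```text
t: 6.47
tool_pos: [0.6048, -0.078, 0.2997]
orientation: [0.347, 3.122, 0.0]
force: [-0.0, -0.8, -2.3]
opening: 0.0142
gripper_force: 6.0
```

```bash
python3 look.py
```

```text
{'t': 6.467, 'tool_pos': [0.605, -0.078, 0.3], 'force': [-0.022, -0.786, -2.265], 'wrist_torque': [-0.025, -0.044, 0.037], 'opening': 0.014, 'gripper_force': 6.0}
-0.01 1331 [0.218 0.229 0.256]
0.02 1648 [0.212 0.232 0.25 ]
0.05 1672 [0.205 0.207 0.244]
0.08 2285 [0.203 0.204 0.237]
0.11 1030 [0.12  0.131 0.232]
0.14 2095 [0.145 0.152 0.162]
```

{"op": "send_rows", "data": {
  "plan": [
    [[1,0,0,0,0],[1,0,0,0,0],[1,0,0,0,0],[1,0,0,0,0]]
  ],
  "force": 6
}}

```text
t: 6.85
tool_pos: [0.6047, -0.0785, 0.2996]
orientation: [-0.348, -3.122, -0.0]
force: [-0.4, 0.2, -2.3]
opening: 0.0139
gripper_force: 6.0
```

```bash
python3 look.py pics/w2.png
```

```text
{'t': 6.85, 'tool_pos': [0.605, -0.078, 0.3], 'force': [-0.41, 0.223, -2.292], 'wrist_torque': [0.012, -0.014, 0.003], 'opening': 0.014, 'gripper_force': 6.0}
-0.01 1482 [0.217 0.222 0.256]
0.02 1647 [0.21  0.231 0.249]
0.05 1577 [0.203 0.205 0.242]
0.08 2178 [0.2   0.215 0.234]
0.11 1514 [0.1   0.127 0.142]
0.14 2114 [0.145 0.152 0.161]
```

View pics/w2.png

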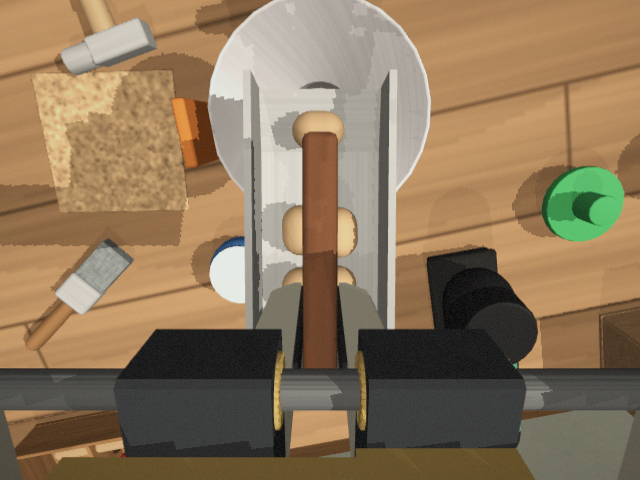

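{"op": "send_rows", "data": {
  "plan": [
    [[1,0,0,0,0],[1,0,0,0,0],[1,0,0,0,0],[1,0,0,0,0],[1,0,0,0,0],[1,0,0,0,0]]
  ],
  "force": 4
}}

```text
t: 7.4
tool_pos: [0.6047, -0.0785, 0.2996]
orientation: [-0.348, -3.122, 0.0]
force: [-0.8, -0.7, -2.7]
opening: 0.0138
gripper_force: 4.0
```

```bash
python3 look.py pics/w3.png
```

```text
{'t': 7.4, 'tool_pos': [0.605, -0.078, 0.3], 'force': [-0.818, -0.742, -2.666], 'wrist_torque': [-0.042, -0.06, 0.054], 'opening': 0.014, 'gripper_force': 4.0}
-0.01 1753 [0.216 0.219 0.255]
0.02 1724 [0.207 0.228 0.246]
0.05 1575 [0.198 0.2   0.238]
0.08 2096 [0.195 0.212 0.228]
0.11 1642 [0.011 0.126 0.141]
0.14 2109 [0.145 0.152 0.162]
```

{"op": "send_rows", "data": {
  "plan": [
    [[1,0,0,0,0],[1,0,0,0,0],[1,0,0,0,0],[1,0,0,0,0],[1,0,0,0.04,0],[1,0,0,0,0],[1,0,0,0,0]]
  ],
  "force": 3
}}

```text
t: 8.03
tool_pos: [0.6048, -0.0785, 0.299]
orientation: [0.348, 3.122, -0.0]
force: [0.5, 0.3, -3.1]
opening: 0.014
gripper_force: 3.0
```

```bash
python3 look.py pics/w3.png
```

```text
{'t': 8.033, 'tool_pos': [0.605, -0.078, 0.299], 'force': [0.5, 0.345, -3.072], 'wrist_torque': [0.025, 0.065, 0.02], 'opening': 0.014, 'gripper_force': 3.0}
-0.01 1685 [0.214 0.216 0.254]
0.02 1893 [0.202 0.22  0.243]
0.05 1505 [0.192 0.194 0.232]
0.08 1912 [0.187 0.189 0.22 ]
0.11 1633 [0.011 0.126 0.141]
0.14 2111 [0.145 0.151 0.161]
```

View pics/w3.png

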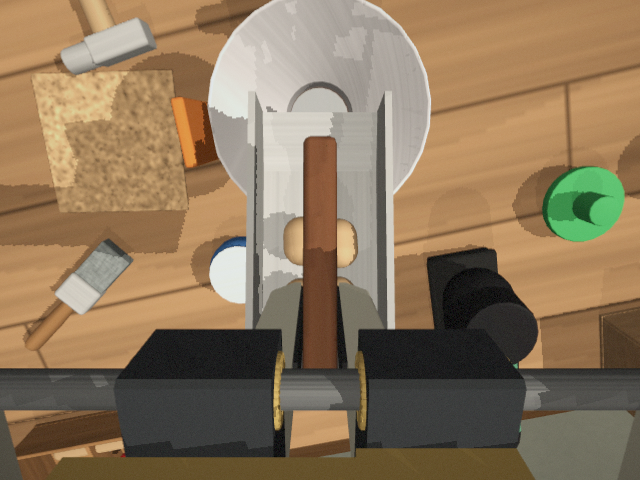

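{"op": "send_rows", "data": {
  "plan": [
    [[1,0,0,0.05,0],[1,0,0,0,0],[1,0,0,0,0],[1,0,0,0.05,0],[1,0,0,0,0],[1,0,0,0,0],[1,0,0,0.05,0],[1,0,0,0,0],[1,0,0,0,0],[1,0,0,0,0]]
  ],
  "force": 3
}}

```text
t: 8.92
tool_pos: [0.6044, -0.0784, 0.2988]
orientation: [-0.348, -3.121, -0.0]
force: [-0.3, -0.4, -2.1]
opening: 0.014
gripper_force: 3.0
```

```bash
python3 look.py pics/w4.png
```

```text
{'t': 8.917, 'tool_pos': [0.604, -0.078, 0.299], 'force': [-0.297, -0.371, -2.076], 'wrist_torque': [-0.024, 0.038, 0.035], 'opening': 0.014, 'gripper_force': 3.0}
-0.01 1645 [0.203 0.206 0.249]
0.02 1460 [0.183 0.187 0.23 ]
0.05 1295 [0.171 0.174 0.21 ]
0.08 1046 [0.011 0.119 0.135]
0.11 1648 [0.046 0.126 0.141]
0.14 2096 [0.144 0.151 0.161]
```

```bash
cat > plugs.py <<'E'
from h import *
z=np.load("w.npz");im,d,K,D,E=[z[k] for k in("im","d","K","D","E")]
P=cloud(d,K,D,E);h=cv2.cvtColor(im,cv2.COLOR_BGR2HSV)
m=cv2.inRange(h,np.array([8,70,140]),np.array([22,190,255]));m[:, :205]=0;m[:,435:]=0;m[365:]=0
n,l,s,c=cv2.connectedComponentsWithStats(m)
for i in range(1,n):
    if s[i,4]>60: print(s[i].tolist(),np.median(P[l==i],0).round(3),np.median(h[l==i],0))
E
python3 plugs.py
```

```text
[205, 0, 19, 7, 102] [ 0.39  -0.141 -0.   ] [ 15. 123. 182.]
[364, 0, 71, 114, 2476] [ 0.453  0.059 -0.   ] [ 15. 124. 173.]
[205, 6, 24, 14, 154] [ 0.4   -0.14  -0.001] [ 15. 130. 142.]
[205, 33, 24, 36, 538] [ 0.429 -0.153 -0.   ] [ 15. 123. 177.]
[301, 89, 33, 40, 825] [ 0.515 -0.061  0.088] [ 16. 110. 167.]
[388, 115, 47, 213, 6156] [ 0.673  0.017 -0.   ] [ 15. 123. 181.]
[295, 122, 15, 16, 159] [ 0.53  -0.08   0.038] [ 16. 113. 153.]
[313, 129, 19, 15, 182] [ 0.54  -0.061  0.052] [ 16. 112. 157.]
[205, 168, 47, 75, 2704] [ 0.596 -0.189 -0.   ] [ 15. 121. 193.]
[205, 263, 5, 20, 77] [ 0.669 -0.234 -0.   ] [ 15. 127. 149.]
[205, 286, 42, 43, 1281] [ 0.724 -0.231 -0.   ] [ 15. 120. 191.]
```

```bash
python3 -c "
import cv2
im=cv2.imread('pics/w4.png')[0:380,200:450];cv2.imwrite('pics/w4c.png',cv2.resize(im,None,fx=1.5,fy=1.5))"
```

```text
(no output)
```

View pics/w4c.png

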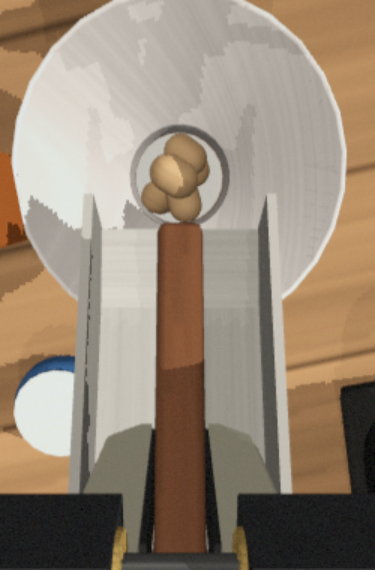

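{"op": "send_rows", "data": {
  "plan": [
    [[1,0,0,0,0],[1,0,0,0,0],[1,0,0,0.06,0],[1,0,0,0.14,0],[1,0,0,0.2,0],[1,-0.02,0.06,0.22,0],[1,-0.05,0.16,0.22,0],[1,-0.08,0.28,0.22,0],[1,-0.12,0.4,0.22,0],[1,-0.16,0.54,0.22,0],[1,-0.2,0.68,0.22,0],[1,-0.24,0.82,0.22,0],[1,-0.28,0.95,0.22,0],[1,-0.3,1,0.22,0]]
  ],
  "force": 30
}}

```text
t: 10.13
tool_pos: [0.5434, 0.1253, 0.3443]
orientation: [0.343, 3.123, 0.003]
force: [-0.0, 0.5, -2.6]
opening: 0.0133
gripper_force: 30.0
```

{"op": "send_rows", "data": {
  "plan": [
    [[1,-0.03,0.12,0,0],[1,-0.06,0.24,0,0],[1,-0.1,0.38,0,0],[1,-0.14,0.52,0,0],[1,-0.18,0.66,0,0],[1,-0.22,0.8,-0.1,0],[1,-0.26,0.9,-0.2,0],[1,-0.3,0.98,-0.35,0],[1,-0.32,1,-0.5,0],[1,-0.32,1,-0.65,0],[1,-0.32,1,-0.72,0],[1,-0.32,1,-0.72,0]]
  ],
  "force": 30
}}

```text
t: 11.13
tool_pos: [0.478, 0.3205, 0.1949]
orientation: [-0.346, -3.116, 0.007]
force: [-0.6, -0.2, -2.9]
opening: 0.0139
gripper_force: 30.0
```

```bash
python3 look.py; python3 plugs.py | head -3
```

```text
{'t': 11.133, 'tool_pos': [0.478, 0.32, 0.195], 'force': [-0.619, -0.177, -2.864], 'wrist_torque': [-0.031, 0.028, -0.052], 'opening': 0.014, 'gripper_force': 30.0}
-0.01 1642 [0.099 0.103 0.145]
0.02 1454 [0.08  0.083 0.126]
0.05 1286 [0.068 0.07  0.107]
[205, 0, 139, 155, 17991] [ 0.353  0.303 -0.   ] [ 15. 121. 190.]
[323, 0, 112, 124, 11668] [ 0.359  0.396 -0.   ] [ 16. 120. 195.]
[284, 108, 151, 164, 9008] [ 0.454  0.397 -0.   ] [ 15. 122. 184.]
```

{"op": "send_rows", "data": {
  "plan": [
    [[1,-0.01,0.06,-0.1,0],[1,-0.01,0.12,-0.18,0],[1,-0.01,0.12,-0.25,0],[1,-0.01,0.12,-0.3,0],[1,-0.01,0.12,-0.32,0],[1,-0.01,0.12,-0.32,0]]
  ],
  "force": 30
}}

```text
t: 11.68
tool_pos: [0.4806, 0.3459, 0.1382]
orientation: [0.348, 3.119, 0.003]
force: [0.1, -0.3, 1.4]
opening: 0.0133
gripper_force: 30.0
```

{"op": "send_rows", "data": {
  "plan": [
    [[1,0,0,0,0],[1,0.04,-0.009,-0.022,0],[1,0.08,-0.018,-0.045,0],[1,0.11,-0.025,-0.066,0],[1,0.143,-0.032,-0.088,0],[1,0.17,-0.038,-0.112,0],[1,0.194,-0.044,-0.137,0],[1,0.225,-0.051,-0.16,0],[1,0.252,-0.058,-0.18,0],[1,0.275,-0.063,-0.203,0],[1,0.293,-0.067,-0.22,0],[1,0.293,-0.067,-0.22,0]]
  ],
  "force": 6
}}

```text
t: 12.68
tool_pos: [0.5372, 0.3315, 0.0901]
orientation: [-0.348, -3.121, 0.002]
force: [0.7, 0.7, -1.3]
opening: 0.0138
gripper_force: 6.0
```

```bash
python3 look.py
```

```text
{'t': 12.683, 'tool_pos': [0.537, 0.332, 0.09], 'force': [0.69, 0.675, -1.263], 'wrist_torque': [0.034, -0.068, 0.05], 'opening': 0.014, 'gripper_force': 6.0}
-0.01 439 [0.013 0.04  0.042]
0.02 486 [0.013 0.039 0.042]
0.05 544 [0.013 0.039 0.041]
0.08 608 [0.013 0.039 0.041]
0.11 2319 [0.01  0.011 0.04 ]
```

{"op": "send_rows", "data": {
  "plan": [
    [[1,0,0,-0.01,0],[1,0,0,-0.01,0],[0.3,0,0,-0.01,0],[0.2,0,0,-0.01,0],[0.2,0,0,-0.01,0],[0.2,0,0,-0.01,0],[0.2,0,0,0.06,0],[0.2,0,0,0.2,0],[0.2,0,0,0.4,0],[0.2,0,0,0.6,0],[0.2,0,0,0.8,0],[0.2,0,0,0.95,0],[0.2,0,0,1,0],[0.2,0,0,1,0]]
  ],
  "force": 6
}}

```text
t: 13.9
tool_pos: [0.5389, 0.333, 0.2976]
orientation: [0.347, 3.115, 0.007]
force: [0.2, -0.2, 0.5]
opening: 0.0372
gripper_force: 0.0
```

```bash
python3 look.py; sed -i 's/top0.npz/top1.npz/' m.py
python3 - <<'E'
from h import *
im,d,K,D,E=cam("top");np.savez("top1.npz",im=im,d=d,K=K,D=D,E=E);cv2.imwrite("pics/top1.png",im)
z=np.load("w.npz");im,d,K,D,E=[z[k] for k in("im","d","K","D","E")]
P=cloud(d,K,D,E);m=(P[...,2]>.03)&(P[...,2]<.045)&(P[...,0]<.6)&(P[...,1]>.26);print(cv2.minAreaRect(np.float32(P[m][:,:2]*1000)))
E
python3 m.py
```

```text
{'t': 13.9, 'tool_pos': [0.539, 0.333, 0.298], 'force': [0.234, -0.188, 0.521], 'wrist_torque': [-0.025, -0.02, 0.018], 'opening': 0.037, 'gripper_force': 0.0}
-0.13 85 [0.046 0.079 0.09 ]
-0.1 145 [0.018 0.064 0.09 ]
-0.01 217 [0.022 0.093 0.095]
0.02 227 [0.017 0.093 0.096]
0.05 232 [0.02  0.094 0.096]
0.08 104 [0.011 0.039 0.041]
0.11 297 [0.01  0.011 0.04 ]
((518.5736694335938, 474.63128662109375), (368.2218322753906, 178.72128295898438), 85.30679321289062)
bench 4979 med [0.3184 0.1327 0.    ] min [ 0.1966  0.0725 -0.0103] max [0.4401 0.1953 0.0101]
handle 44 med [0.4741 0.3448 0.0933] min [0.4682 0.3376 0.069 ] max [0.5977 0.3784 0.1015]
  rect [533.1 357.3] [134.3  15.5] 11.6
scoop 440 med [0.4809 0.3124 0.0338] min [0.417  0.2859 0.0121] max [0.5999 0.3899 0.0535]
  rect [508.5 344.9] [ 95.8 166.9] 77.5
knob 135 med [0.6753 0.202  0.0566] min [0.6601 0.1861 0.0491] max [0.6902 0.2173 0.0621]
  circ ((675.8936767578125, 202.01890563964844), 15.935046195983887)
disc 733 med [0.6739 0.2009 0.0263] min [0.6343 0.1621 0.0195] max [0.7171 0.2438 0.0343]
  circ ((675.5700073242188, 202.45228576660156), 41.71772003173828)
funnelrim 1319 med [ 0.5275 -0.0631  0.1604] min [ 0.4478 -0.1377  0.153 ] max [0.5979 0.0147 0.1849]
  circ ((522.7598266601562, -61.80099105834961), 77.01710510253906)
tab 87 med [ 0.515  -0.1384  0.2108] min [ 0.4959 -0.145   0.1935] max [ 0.5344 -0.1338  0.2164]
  rect [ 515.  -139.5] [ 8.8 38.7] 85.6
mat 5426 med [ 0.5095 -0.2914  0.0022] min [ 0.4109 -0.3884 -0.0091] max [ 0.6002 -0.1911  0.0168]
  rect [ 505.8 -289.7] [196.4 188.9] 89.6
```

{"op": "send_rows", "data": {
  "plan": [
    [[0.2,-0.02,-0.2,0,0.05],[0.2,-0.03,-0.4,0,0.1],[0.2,-0.04,-0.6,0,0.13],[0.2,-0.05,-0.8,0,0.13],[0.2,-0.06,-1,0,0.13]]
  ]
}}

```text
t: 14.42
tool_pos: [0.5235, 0.1304, 0.2882]
orientation: [-0.133, -3.134, 0.002]
force: [1.0, 0.4, -0.2]
opening: 0.0373
gripper_force: 0.0
```

{"op": "send_rows", "data": {
  "plan": [
    [[0.2,-0.01,-0.2,0,0],[0.2,-0.02,-0.4,0,0],[0.2,-0.03,-0.6,0,0],[0.2,-0.04,-0.8,0,0],[0.2,-0.05,-1,0,0],[0.2,-0.05,-1,0,0],[0.2,-0.05,-1,0,0]]
  ]
}}

```text
t: 15.0
tool_pos: [0.5139, -0.0696, 0.2887]
orientation: [-0.141, -3.134, -0.001]
force: [-0.3, 0.2, -0.6]
opening: 0.0367
gripper_force: 0.0
```

{"op": "send_rows", "data": {
  "plan": [
    [[0.2,0,-0.2,0,0],[0.2,0,-0.35,0,0],[0.2,0,-0.35,0,0],[0.2,0,-0.35,0,0],[0.2,0,-0.35,0,0]]
  ]
}}

```text
t: 15.42
tool_pos: [0.5151, -0.1362, 0.2903]
orientation: [-0.133, -3.137, -0.002]
force: [0.2, 0.3, 0.5]
opening: 0.0375
gripper_force: 0.0
```

Run:
```python
from h import *
s=telemetry.read_state();print(s["tool_pos"],s["orientation"])
im,d,K,D,E=cam("wrist");np.savez("w.npz",im=im,d=d,K=K,D=D,E=E);cv2.imwrite("pics/w5.png",im)
P=cloud(d,K,D,E);h=cv2.cvtColor(im,cv2.COLOR_BGR2HSV)
m=(cv2.inRange(h,np.array([5,150,90]),np.array([18,255,255]))>0)&(P[...,2]>.17)&(P[...,2]<.22)
q=P[m];print(len(q),np.median(q,0),cv2.minAreaRect(np.float32(q[q[:,2]>.205][:,:2]*1000)) )
m=(P[...,2]>.155)&(P[...,2]<.17)&(P[...,0]<.62)&(P[...,1]<.03);q=P[m];print(len(q),cv2.minEnclosingCircle(np.float32(q[:,:2]*1000)))
```

```text
[ 0.51512235 -0.13621769  0.29029452] [-1.33127747e-01 -3.13667648e+00 -2.34273458e-03]
941 [ 0.50999658 -0.1394654   0.21061049] ((514.1851806640625, -139.8080291748047), (7.547304630279541, 39.072139739990234), 84.85005187988281)
9758 ((521.6254272460938, -64.88813018798828), 80.82740020751953)
```

{"op": "send_rows", "data": {
  "plan": [
    [[0.2,0,-0.017,-0.12,0],[0.2,0,-0.017,-0.28,0],[0.2,0,-0.017,-0.4,0],[0.2,0,-0.017,-0.49,0],[0.2,0,-0.017,-0.49,0],[1,0,-0.017,-0.49,0],[1,0,-0.017,-0.49,0],[1,0,-0.017,-0.49,0],[1,0,-0.017,-0.49,0],[1,0,-0.017,-0.49,0],[1,0,-0.017,-0.49,0]]
  ],
  "force": 60
}}

```text
t: 16.38
tool_pos: [0.5163, -0.1405, 0.1951]
orientation: [0.134, 3.136, 0.003]
force: [1.2, 5.6, 4.3]
opening: 0.0077
gripper_force: 59.9
```

{"op": "send_rows", "data": {
  "plan": [
    [[1,0,0,0.03,0],[1,0,0,0.06,0],[1,0,0,0.1,0],[1,0,0,0.15,0],[1,0,0,0.2,0],[1,0,0,0.2,0]]
  ],
  "force": 60
}}

```text
t: 16.88
tool_pos: [0.5165, -0.1422, 0.2371]
orientation: [0.135, 3.135, -0.003]
force: [0.9, -0.5, -0.2]
opening: 0.0076
gripper_force: 60.0
```

```bash
cat > fun.py <<'E'
from h import *
s=telemetry.read_state();print({k:np.round(s[k],3).tolist() for k in("t","tool_pos","force","wrist_torque","opening","gripper_force")})
im,d,K,D,E=cam("top");P=cloud(d,K,D,E);cv2.imwrite("pics/top2.png",im)
im,d,K,D,E=cam("wrist");cv2.imwrite("pics/w6.png",im);Q=cloud(d,K,D,E)
for P in(Q,P):
    # funnel rim: fit plane on upper ring points around expected centre
    c=np.array(s["tool_pos"])+R.from_rotvec(s["orientation"]).apply([0,-.079,0]) ;c2=np.array(s["tool_pos"])+R.from_rotvec(s["orientation"]).apply([0,.079,0])
    c=c if abs(c[1])<abs(c2[1]) else c2
    r=np.linalg.norm(P[...,:2]-c[:2],axis=-1)
    m=(r>.073)&(r<.079)&(abs(P[...,2]-(s["tool_pos"][2]-.027))<.025)
    if m.sum()>30:
        q=P[m];A=np.c_[q[:,:2]-c[:2],np.ones(len(q))];print(len(q),c.round(3),np.linalg.lstsq(A,q[:,2],rcond=None)[0].round(3))
E
python3 fun.py
```

```text
{'t': 16.883, 'tool_pos': [0.517, -0.142, 0.237], 'force': [0.94, -0.453, -0.19], 'wrist_torque': [-0.06, 0.005, -0.067], 'opening': 0.008, 'gripper_force': 59.972}
5145 [ 0.523 -0.064  0.237] [ 0.043 -0.027  0.206]
222 [ 0.523 -0.064  0.237] [0.016 0.001 0.206]
```

Run:
```python
from h import *
z=np.load("top1.npz");im,K,D,E=[z[k] for k in("im","K","D","E")]
p=plane([[400,241],[457,248],[449,309],[390,301]],.003,K,D,E);print(p.round(3),p.mean(0).round(3),np.linalg.norm(p[0]-p[1]))
```

```text
[[ 0.584 -0.231  0.003]
 [ 0.566 -0.375  0.003]
 [ 0.414 -0.351  0.003]
 [ 0.435 -0.204  0.003]] [ 0.5   -0.29   0.003] 0.1448499237043812
```

{"op": "send_rows", "data": {
  "plan": [
    [[1,0,0,0.1,0],[1,0,0,0.2,0],[1,0,0,0.3,0],[1,0,-0.08,0.36,0],[1,0,-0.18,0.36,0],[1,0,-0.3,0.36,0],[1,0,-0.42,0.36,0],[1,0,-0.54,0.36,0],[1,0,-0.66,0.36,0],[1,0,-0.78,0.36,0],[1,0,-0.88,0.36,0],[1,0,-0.96,0.36,0],[1,0,-1,0.36,0],[1,0,-1,0.36,0]]
  ],
  "force": 60
}}

```text
t: 18.15
tool_pos: [0.5147, -0.3427, 0.3046]
orientation: [-0.138, -3.137, -0.001]
force: [0.0, -0.4, -1.5]
opening: 0.0076
gripper_force: 60.0
```

{"op": "send_rows", "data": {
  "plan": [
    [[1,-0.03,-0.04,-0.08,0],[1,-0.07,-0.08,-0.2,0],[1,-0.1,-0.12,-0.35,0],[1,-0.1,-0.12,-0.5,0],[1,-0.1,-0.12,-0.65,0],[1,-0.1,-0.12,-0.78,0],[1,-0.1,-0.12,-0.87,0],[1,-0.1,-0.12,-0.92,0],[1,-0.1,-0.12,-0.94,0],[1,-0.1,-0.12,-0.955,0],[1,-0.1,-0.12,-0.955,0]]
  ],
  "force": 60
}}

```text
t: 19.07
tool_pos: [0.4959, -0.3653, 0.1155]
orientation: [0.134, 3.138, -0.001]
force: [0.2, -0.4, -1.0]
opening: 0.0077
gripper_force: 60.0
```

```bash
python3 fun.py
```

```text
{'t': 19.067, 'tool_pos': [0.496, -0.365, 0.115], 'force': [0.188, -0.391, -1.039], 'wrist_torque': [-0.026, -0.035, -0.027], 'opening': 0.008, 'gripper_force': 59.973}
4655 [ 0.503 -0.287  0.115] [ 0.037 -0.021  0.086]
242 [ 0.503 -0.287  0.115] [0.015 0.013 0.084]
```

{"op": "send_rows", "data": {
  "plan": [
    [[1,0,0,-0.01,0],[1,0,0,-0.018,0],[1,0,0,-0.022,0],[1,0,0,-0.022,0]]
  ],
  "force": 60
}}

```text
t: 19.5
tool_pos: [0.4963, -0.3663, 0.1124]
orientation: [0.135, 3.136, -0.003]
force: [0.2, -0.2, 6.9]
opening: 0.0076
gripper_force: 59.9
```

{"op": "send_rows", "data": {
  "plan": [
    [[0.8,0,0,0,0],[0.5,0,0,0,0],[0.2,0,0,0,0],[0.2,0,0,0,0],[0.2,0,0,0.1,0],[0.2,0,0,0.25,0],[0.2,0,0,0.45,0],[0.2,0,0,0.65,0],[0.2,0,0,0.8,0],[0,0,0,0.8,0]]
  ],
  "force": 20
}}

```text
t: 20.33
tool_pos: [0.4977, -0.3673, 0.2793]
orientation: [0.134, 3.129, -0.012]
force: [0.4, -1.1, 0.9]
opening: 0.0403
gripper_force: 0.0
```

Run:
```python
from h import *
s=telemetry.read_state();print(s["tool_pos"],s["orientation"])
im,d,K,D,E=cam("top");np.savez("top1.npz",im=im,d=d,K=K,D=D,E=E);cv2.imwrite("pics/top3.png",im[170:330,200:480])
P=cloud(d,K,D,E)
h=cv2.cvtColor(im,cv2.COLOR_BGR2HSV)
m=((h[...,0]<8)|(h[...,0]>172))&(h[...,1]>120)&(abs(P[...,0]-.52)<.06)&(abs(P[...,1]+.06)<.06)&(P[...,2]>.08)
q=P[m];print("collar",len(q),np.median(q,0),cv2.minEnclosingCircle(np.float32(q[:,:2]*1000)))
c=np.array([.5228,-.0618]);k=np.linalg.norm(P[...,:2]-c,axis=-1)<.029
print("jar z",np.percentile(P[k][:,2],[1,25,50,75,99]).round(3))
m=(P[...,2]>.07)&(P[...,2]<.095)&(abs(P[...,0]-.5)<.1)&(abs(P[...,1]+.29)<.1);q=P[m];print("rim",len(q),cv2.minEnclosingCircle(np.float32(q[:,:2]*1000)),np.percentile(q[:,2],[50,95]))
```

```text
[ 0.49773254 -0.36730862  0.27934586] [ 0.13398483  3.12902554 -0.01211435]
collar 315 [ 0.52301226 -0.06769178  0.12193198] ((523.1139526367188, -61.12692642211914), 42.71910858154297)
jar z [0.006 0.027 0.032 0.039 0.056]
rim 986 ((502.7188720703125, -288.03765869140625), 77.0850830078125) [0.07644265 0.08354984]
```

View pics/top3.png

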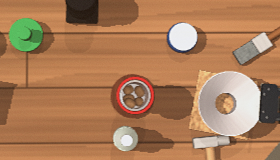

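{"op": "send_rows", "data": {
  "plan": [
    [[-0.2,0.05,0.15,0,-0.1],[-0.2,0.1,0.32,0,-0.2],[-0.2,0.15,0.49,0,-0.3],[-0.2,0.2,0.66,0,-0.4],[-0.2,0.25,0.83,0,-0.5],[-0.2,0.3,1,0,-0.6]]
  ]
}}

```text
t: 20.88
tool_pos: [0.5548, -0.1634, 0.2683]
orientation: [-1.105, -2.938, -0.0]
force: [0.5, -0.6, -1.1]
opening: 0.0557
gripper_force: 0.0
```

{"op": "send_rows", "data": {
  "plan": [
    [[-0.2,0.05,0.17,0,-0.1],[-0.2,0.1,0.34,0,-0.2],[-0.2,0.15,0.5,0,-0.3],[-0.2,0.2,0.66,0,-0.4],[-0.2,0.25,0.83,0,-0.5],[-0.2,0.3,1,0,-0.6]]
  ]
}}

```text
t: 21.38
tool_pos: [0.6148, 0.0364, 0.2682]
orientation: [-1.959, -2.453, 0.003]
force: [0.6, -0.6, 0.4]
opening: 0.0559
gripper_force: 0.0
```

{"op": "send_rows", "data": {
  "plan": [
    [[-0.2,0.05,0.17,0,-0.1],[-0.2,0.1,0.34,0,-0.2],[-0.2,0.15,0.5,0,-0.22],[-0.2,0.2,0.66,0,-0.22],[-0.2,0.25,0.8,0,-0.22],[-0.2,0.29,0.85,0,-0.22],[-0.2,0.29,0.85,0,-0.22],[-0.2,0.29,0.85,0,-0.22]]
  ]
}}

```text
t: 22.05
tool_pos: [0.6727, 0.205, 0.2679]
orientation: [-2.221, -2.22, 0.005]
force: [0.6, 0.3, -0.3]
opening: 0.0557
gripper_force: 0.0
```

```bash
cat > cap.py <<'E'
from h import *
s=telemetry.read_state();print(s["t"],s["tool_pos"],s["orientation"],s["q"])
im,d,K,D,E=cam("wrist");cv2.imwrite("pics/w7.png",im)
P=cloud(d,K,D,E);h=cv2.cvtColor(im,cv2.COLOR_BGR2HSV)
g=(cv2.inRange(h,np.array([40,80,30]),np.array([85,255,255]))>0)&(np.linalg.norm(P[...,:2]-s["tool_pos"][:2],axis=-1)<.07)
q=P[g];print(len(q),np.percentile(q[:,2],[5,50,95]))
top=q[:,2].max()
for a,b in((-.008,.01),(-.033,-.026)):
    k=q[(q[:,2]>np.percentile(q[:,2],99)+a)&(q[:,2]<np.percentile(q[:,2],99)+b)];print(len(k),cv2.minEnclosingCircle(np.float32(k[:,:2]*1000)),np.median(k[:,2]))
E
python3 cap.py
```

```text
22.05 [0.67266742 0.20499276 0.26787612] [-2.22114055 -2.21970676  0.00453324] [ 2.23097977e-01  4.07925773e-01  1.10336944e+00 -3.24029105e-04
  1.63350582e+00  2.23723919e-01]
5250 [0.02432801 0.02581596 0.05593315]
886 ((675.4202270507812, 203.07188415527344), 15.929215431213379) 0.05556649478516276
4208 ((675.4200439453125, 203.00509643554688), 41.77092742919922) 0.025608603826880932
```

{"op": "send_rows", "data": {
  "plan": [
    [[-0.2,0.014,-0.011,-0.15,0],[-0.2,0.014,-0.011,-0.35,0],[-0.2,0.014,-0.011,-0.55,0],[-0.2,0.014,-0.011,-0.75,0],[-0.2,0.014,-0.011,-0.9,0],[-0.2,0.014,-0.011,-0.9,0],[-0.2,0.014,-0.011,-0.9,0]]
  ],
  "force": 30
}}

```text
t: 22.68
tool_pos: [0.6741, 0.2007, 0.0881]
orientation: [-2.223, -2.216, 0.007]
force: [0.5, 0.0, 0.6]
opening: 0.0559
gripper_force: 0.0
```

```bash
python3 cap.py | head -1
```

```text
22.6833 [0.67412649 0.20067866 0.08809953] [-2.2232762  -2.21580658  0.00717554] [ 2.16578700e-01  5.11125804e-01  1.29985490e+00 -2.06047254e-04
```

{"op": "send_rows", "data": {
  "plan": [
    [[-0.2,0.005,0.01,-0.1,0],[-0.2,0.005,0.01,-0.17,0],[-0.2,0.005,0.01,-0.195,0],[-0.2,0.005,0.01,-0.195,0],[1,0.005,0.01,-0.195,0],[1,0.005,0.01,-0.195,0],[1,0.005,0.01,-0.195,0],[1,0.005,0.01,-0.195,0],[1,0.005,0.01,-0.195,0]]
  ],
  "force": 40
}}

```text
t: 23.48
tool_pos: [0.6776, 0.2047, 0.0522]
orientation: [2.223, 2.219, 0.002]
force: [-0.5, -0.7, 2.9]
opening: 0.0311
gripper_force: 40.0
```

{"op": "send_rows", "data": {
  "plan": [
    [[1,0,0,0.05,0],[1,0,0,0.15,0],[1,0,0,0.3,0],[1,0,0,0.5,0],[1,0,0,0.7,0],[1,0,0,0.85,0],[1,0,0,0.9,0],[1,0,0,0.9,0]]
  ]
}}

```text
t: 24.15
tool_pos: [0.6792, 0.205, 0.2368]
orientation: [2.22, 2.216, 0.011]
force: [0.7, -0.1, -0.4]
opening: 0.0312
gripper_force: 40.0
```

```bash
python3 cap.py
```

```text
24.15 [0.67916747 0.20500826 0.23683796] [2.22038949 2.21635328 0.01071482] [ 2.20924749e-01  4.21022184e-01  1.14270048e+00 -4.81749354e-06
  1.56978673e+00  2.22744181e-01]
16844 [0.2091497  0.21068648 0.24072888]
4437 ((678.6296997070312, 212.95089721679688), 30.826187133789062) 0.240159372909033
10948 ((678.798583984375, 203.1775360107422), 41.9444580078125) 0.21027883330375402
```

{"op": "send_rows", "data": {
  "plan": [
    [[1,-0.05,-0.08,0,0],[1,-0.12,-0.2,0,0],[1,-0.2,-0.34,0,0],[1,-0.28,-0.48,0,0],[1,-0.36,-0.62,0,0],[1,-0.44,-0.76,0,0],[1,-0.52,-0.9,0,0],[1,-0.58,-1,0,0]]
  ]
}}

```text
t: 24.87
tool_pos: [0.5581, 0.0027, 0.2273]
orientation: [-2.221, -2.216, 0.007]
force: [0.9, 0.5, -0.5]
opening: 0.0315
gripper_force: 40.0
```

{"op": "send_rows", "data": {
  "plan": [
    [[1,-0.06,-0.1,0,0],[1,-0.12,-0.2,0,0],[1,-0.17,-0.28,0,0],[1,-0.2,-0.323,0,0],[1,-0.2,-0.323,0,0],[1,-0.2,-0.323,0,0],[1,-0.2,-0.323,0,0]]
  ]
}}

```text
t: 25.45
tool_pos: [0.5212, -0.0592, 0.2303]
orientation: [-2.222, -2.219, 0.0]
force: [-0.5, -0.8, -1.3]
opening: 0.0314
gripper_force: 40.0
```

```bash
python3 cap.py
python3 - <<'E'
from h import *
z=np.load("top1.npz");im,d,K,D,E=[z[k] for k in("im","d","K","D","E")]
P=cloud(d,K,D,E);h=cv2.cvtColor(im,cv2.COLOR_BGR2HSV)
m=((h[...,0]<8)|(h[...,0]>172))&(h[...,1]>120)&(abs(P[...,0]-.52)<.06)&(abs(P[...,1]+.06)<.06)
v,u=np.nonzero(m);c=cv2.minEnclosingCircle(np.float32(np.c_[u,v]));print(c,plane([c[0]],.123,K,D,E))
E
```

```text
25.45 [ 0.52117295 -0.05924371  0.2302975 ] [-2.22216708e+00 -2.21881363e+00  4.38019368e-04] [-2.11297903e-01 -7.07579725e-02  1.70310179e+00  4.97602221e-04
  1.51052863e+00 -2.09817964e-01]
16857 [0.20264614 0.20421263 0.23427465]
4450 ((520.6554565429688, -51.328529357910156), 30.84394645690918) 0.23368305039293585
10928 ((520.602294921875, -61.24409103393555), 42.00135803222656) 0.20381346601575065
((334.8717346191406, 264.97625732421875), 19.324560165405273) [[ 0.52329582 -0.06012635  0.123     ]]
```

{"op": "send_rows", "data": {
  "plan": [
    [[1,0.012,0,-0.06,0],[1,0.012,0,-0.14,0],[1,0.012,0,-0.22,0],[1,0.012,0,-0.27,0],[1,0.012,0,-0.3,0],[1,0.012,0,-0.32,0],[1,0.012,0,-0.32,0],[1,0.012,0,-0.32,0]]
  ],
  "force": 60
}}

```text
t: 26.17
tool_pos: [0.5238, -0.06, 0.1676]
orientation: [2.223, 2.219, 0.0]
force: [-0.5, 0.1, -0.7]
opening: 0.0309
gripper_force: 60.0
```

{"op": "send_rows", "data": {
  "plan": [
    [[1,0,0,-0.01,0],[1,0,0,-0.02,0],[1,0,0,-0.03,0],[1,0,0,-0.04,0],[1,0,0,-0.05,0],[1,0,0,-0.05,0]]
  ],
  "force": 60
}}

```text
t: 26.67
tool_pos: [0.5239, -0.0602, 0.1578]
orientation: [2.223, 2.219, 0.001]
force: [-1.2, 0.2, 2.5]
opening: 0.0309
gripper_force: 60.0
```

{"op": "send_rows", "data": {
  "plan": [
    [[1,0,0,-0.01,0],[1,0,0,-0.02,0],[1,0,0,-0.025,0],[1,0,0,-0.03,0],[1,0,0,-0.03,0]]
  ],
  "force": 60
}}

```text
t: 27.08
tool_pos: [0.5239, -0.0602, 0.1531]
orientation: [2.223, 2.219, 0.001]
force: [-7.0, 1.5, 13.6]
opening: 0.0306
gripper_force: 60.0
```

{"op": "send_rows", "data": {
  "plan": [
    [[1,0,0,-0.005,0],[1,0,0,-0.01,0],[1,0,0,-0.01,0]]
  ],
  "force": 60
}}

```text
t: 27.33
tool_pos: [0.5239, -0.0602, 0.153]
orientation: [2.222, 2.218, 0.001]
force: [-14.9, 2.7, 27.9]
opening: 0.031
gripper_force: 60.0
```

```bash
python3 cap.py
```

```text
27.3333 [ 0.52394126 -0.06022949  0.15302389] [2.22237703e+00 2.21846777e+00 9.23699174e-04] [-2.11488504e-01 -1.26665008e-02  1.78983429e+00 -2.95357011e-04
  1.36289657e+00 -2.09667172e-01]
16785 [0.12554097 0.12704397 0.15711279]
4452 ((523.5072021484375, -52.24656677246094), 31.001821517944336) 0.15650921460137773
10945 ((523.3818969726562, -62.3650016784668), 42.12705993652344) 0.12664031183289481
```

{"op": "send_rows", "data": {
  "plan": [
    [[1,0,0,0.01,0],[1,0,0,0.015,0],[0.2,0,0,0.015,0],[0,0,0,0.015,0],[-0.2,0,0,0.015,0],[-0.2,0,0,0.015,0],[-0.2,0,0,0.1,0],[-0.2,0,0,0.25,0],[-0.2,0,0,0.45,0],[-0.2,0,0,0.65,0],[-0.2,0,0,0.65,0]]
  ],
  "force": 20
}}

```text
t: 28.3
tool_pos: [0.5268, -0.0608, 0.2886]
orientation: [2.216, 2.212, 0.011]
force: [1.9, -0.1, 1.0]
opening: 0.0559
gripper_force: 0.0
```

```bash
python3 cap.py
python3 - <<'E'
from h import *
a,_,_,_,_=cam("side");b=cv2.imread("pics/w7.png")
cv2.imwrite("pics/fin.png",np.vstack([cv2.resize(a[130:480,200:460],(520,700))[:350],cv2.resize(a[130:480,200:460],(520,700))[350:]])[:600])
E
```

```text
28.3 [ 0.52684629 -0.06075892  0.28862832] [2.21582784 2.21182774 0.01091947] [-2.11519295e-01 -8.77940249e-02  1.61373373e+00  1.18315434e-05
  1.60284065e+00 -2.09711971e-01]
7935 [0.12543676 0.12682212 0.15691356]
1395 ((523.3695678710938, -61.71629333496094), 15.92495059967041) 0.1564967973494032
6300 ((523.4876098632812, -61.80008316040039), 41.895511627197266) 0.12659843631853673
```

View pics/fin.png

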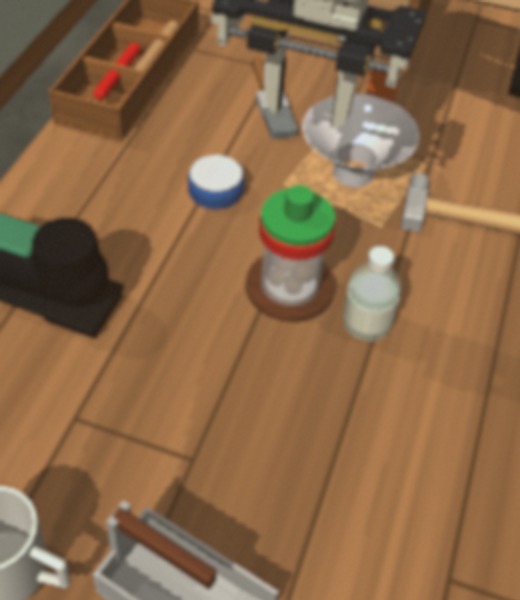

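The final view shows the cap flat on the red collar (about pixel 297,225), the funnel standing on the mat (355,150), and the scoop upright and empty (190,560).

```bash
python3 -c "
from plant import order
print(order.close_job())"
```

```text
the job is handed in; nothing more can be done
None
```

The job is handed in: all five plugs are in the jar, the scoop is upright back in its place, the funnel stands on its spout on the mat, and the cap measures fully home with the collar pressed down; it took about 28 s of the 72 s allowed.

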